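# Hold a leather-shade glass over the bench light

## Task

The leather-shade glass lies on the bench with its polished faces to the sides: roll it on its two round end discs a quarter turn along the bench, until its two frosted faces stand at the sides. Then grip it by the two frosted faces only, near one end of the glass, lift it, and hold it level a few centimetres over the lit port of the light box, so that the light goes up through the polished faces and the gripper stays to one side of the light; finish while still holding it there. Never touch the polished faces, never lift the glass before it has been turned, and leave the other things on the bench where they are.

Things in the scene. Friction and masses are not known exactly. Their poses are not given: they have to be found in the camera images.
- cell: The shade glass, 0.12 kg: a solid amber glass bar, 80 mm long, 26 mm square, with a round aluminium disc on each end, 96 mm over all; it lies on the discs' rims. Origin at its very centre, 20 mm above the bench. Own x runs along the bar, y through the two frosted faces, z through the two polished faces. It starts with the frosted faces up and down (y vertical), x pointing away from the robot.
- frosted (a point): Centre of one frosted face (pale, matt, 80 x 26 mm) at y = +13 mm of the shade glass; the other is opposite, at y = -13 mm. The only faces to grip, 26 mm apart.
- polished (a point): Centre of one polished face (clear amber, 80 x 20 mm) at z = +11.5 mm of the shade glass; the other is opposite, at z = -11.5 mm. Both lie 1.5 mm back between the edges of the frosted plates. Not to be touched.
- disc (a point): Middle of one end disc, at x = +44 mm of the shade glass; the other is at -44 mm. Discs: 40 mm diameter, 8 mm thick (x from 40 to 48 mm). Pressed lightly on top with about 3 N and dragged across the bar, they roll without slipping: the bar goes 31 mm in a quarter turn, what drags it twice as far. Either way will do; it stays where it is left. Discs may be touched for rolling, not at the end.
- lightbox: The light box, fixed: a grey box with a black top, 150 x 130 x 50 mm (x, y, z), origin at the centre of its underside on the bench, z up. It stands on the left or the right of the bench, the shade glass on the other side.
- port (a point): Centre of the lit port, a white disc 16 mm across in a 32 mm steel ring, in the middle of the light box's top, 50 mm above the bench. The light goes straight up from here.
- polish_tin: Bystander: round dark steel polish tin, 76 mm across, 24 mm high, standing; origin at the centre of its underside.
- spool: Bystander: black thread spool, 36 mm across, 50 mm high, standing; origin at the centre of its underside.
- shoe_last: Bystander: wooden shoe last (foot form), about 230 mm long along its x, 76 mm wide, 113 mm high; origin on the bench under its middle.
- hammer: Bystander: hammer lying along its own x, 260 mm long and under 40 mm high; origin under its middle.
- pliers: Bystander: pliers with red handles, lying along own x from -142 to 55 mm, 50 mm wide, 12 mm high; origin under the pivot.
- rivet_jar: Bystander: glass jar with red cap, 68 mm across, 85 mm high; origin at the centre of its underside.
- shoe_brush: Bystander: shoe brush lying bristles down, 150 x 45 x 46 mm (x, y, z); origin under its centre.
Things that resemble listed ones, but are neither listed nor needed, are in the scene too. There is more than one size of the lightbox; the one meant has the size given above. There is more than one size of the cell; the job needs the smaller.

How it is judged:
On the way, in this order (a step that is already met when the one before it is completed fails the run):
1. the shade glass has been rolled on the bench until its frosted faces stand at the sides (polished faces within 17 degrees of facing up and down) (angle between the z axis of cell and the z axis of lightbox, either way round below 0.3 rad and height (world z) of cell below 0.028 m), for 0.2 s.
2. it is lifted by both frosted faces (contact force between the fingers and cell_c1 above 1 N and contact force between the fingers and cell_c2 above 1 N and height (world z) of cell above 0.05 m), for 0.2 s.
At the end, for the whole second after the job is handed in: Still held by both frosted faces (over 2 N each), polished faces and discs untouched, level within 11 degrees; port under the polished glass (34 mm lengthwise, 9 mm crosswise), 28 to 100 mm below the bar's middle, 22 mm or more from the grasp; glass still; bystanders within 30 mm (contact force between the fingers and cell_c1 above 2 N and contact force between the fingers and cell_c2 above 2 N and contact force between the fingers and cell_c0 below 0.3 N and contact force between the fingers and cell_c3 below 0.5 N and contact force between the fingers and cell_c4 below 0.5 N and angle between the z axis of cell and the z axis of lightbox, either way round below 0.2 rad and angle between port's own z axis and vertical below 0.1 rad and x of port in the frame of cell between -0.034 and 0.034 m and y of port in the frame of cell between -0.009 and 0.009 m and z of cell in the frame of port between 0.028 and 0.1 m and horizontal distance between the grasp point and port above 0.022 m and contact force between cell and lightbox below 0.05 N and linear speed of cell below 0.02 m/s and distance of each of polish_tin, spool, shoe_last, hammer, pliers, rivet_jar, shoe_brush from where it was at the start of the episode below 0.03 m); the arm keeps its last pose, push and grip.
It fails at once if the fingers touch a polished face (contact force between the fingers and cell_c0 above 0.5 N).
It fails at once if the shade glass is lifted before it has been turned (height (world z) of cell above 0.05 m and angle between the z axis of cell and the z axis of lightbox, either way round above 0.5 rad).
It fails at once if a bystander is moved more than 30 mm (distance of any of polish_tin, spool, shoe_last, hammer, pliers, rivet_jar, shoe_brush from where it was at the start of the episode above 0.03 m).
It also fails if it takes over 61 s, if anything falls off the work surface, if the arm or the gripper's body presses on something with over 40 N, if the wrist force passes 120 N, or if a joint passes its speed limit or range.

## Robot

A 6-joint arm with a two-finger parallel gripper is mounted at the origin on the work surface. World frame = base frame: x ahead of the robot, y to its left, z up, the work surface at z = 0. Lengths are in m, angles in rad, forces in N, time in s.
With the tool pointing down it reaches from about 0.275 to 0.825 m from the base axis. Payload 4.9 kg.
Tool frame: the origin (TCP) lies midway between the tips of the shut fingers; the grasp point (between the pads) lies arm.grip_depth behind it (arm.grip_depth is the distance from the TCP to the grasp point, in m); z points along the fingers, y is the line along which they close (so a half turn about z gives the same grasp; the last joint's range is limited). The gripper opens to 85 mm and grips with 20 to 120 N. Pads are 22 mm wide; open, the fingers measure 114 mm over their backs; the gripper's body (76 mm by 85 mm) begins 54 mm behind the grasp point. The pads swing forward as they close: fully open they stand 13 mm farther back than shut.
Start: joints at [1.137, 0.326, -0.193, 1.052, 0, 1.437], TCP at [0.162, 0.525, 0.231] pointing down, gripper open.
Joint ranges: [-2.65, 2.65], [-0.97, 1.79], [-1.3, 1.35], [-1.93, 2.1], [-1.47, 1.37], [-3.14, 3.14]. Speed limits (rad/s): [2.57, 2.57, 3.14, 3.14, 3.14, 3.14].

## Interface

Orientations are given as a 3x3 rotation matrix whose columns are the frame's x, y, z axes.
In Python, from bench import readout, snapshot, job, arm gives the robot as it stands.
- The arm moves only by the tool move_arm, never from a script. Its argument "rows" is one flat list of numbers, 5 for each row, row after row: the shift along the tool's x, y, z each as a share of 20 mm, from -1 to 1, then the turn about the tool's z as a share of 0.5 rad, from -1 to 1, then the opening, from 0 (shut) to 1 (fully open). A call has 1 to 20 rows; each row shifts and turns the commanded pose from where the row before left it, along the tool's axes as they then stand; what a row does not reach is not made up. A row lasts 1/12 s, in which the tool goes at most 41.7 mm and 7.16 degrees, less where a joint would pass 70% of its speed; a pose out of reach is approached as far as the arm can. A call with a number of a shift or a turn outside -1 to 1 is refused whole. A call with a gripper value outside its range is refused whole. The fingers move at their own pace and stop on an object; "force" is the grip in N (left out, the last holds). Time passes only in rows, so rows that do not move let the fingers close. It gives the time, the measured TCP pose, the force, the opening and the grip force at its end, in the units of the state.
- readout.read_state(): the state, without advancing time (a new reading comes with each control period).
- snapshot(name): name is "side" or "top" or "wrist"; returns a dict with "image" (384x512x3 uint8, blue, green, red), "vertical_fov" (degrees; the focal length in pixels is half the picture's height over the tangent of half this angle, whatever the lens; pixels are square), "cx", "cy" (the principal point, pixels), "origin" and "rotation" of the camera in the world; the wrist camera has in their place "T_tool_cam" (4x4, takes a point from camera to tool coordinates, whose origin is the TCP and whose axes are the flange's). Camera axes: x right, y down, z forward; pixel columns grow to the right and rows downward; lengths in m; the calibration is good to about 2 mm. A picture is of the moment at which its call begins: read the wrist's pose just before it. There is no depth.
- job.hand_in(): hands the job in; it is judged then, once.
The state is a dict: "time": time; "q": joint angles; "joint_vel": joint speeds; "tau": joint torques, N m; "eef_pos": TCP position; "tcp_rot": TCP orientation; "contact_force": force on the tool from outside, world axes, zero at the start; "ft_torque": the same for the moment, N m; "finger_gap": finger opening in m; "gripper_force": force on a finger pad.
Only numpy, scipy, OpenCV 4.12 (cv2) and the standard library are available. Lean on these libraries where they do the work, as an engineer would, in place of code of your own. Each camera call takes 0.05 s, during which the arm holds its last target. There are 200 camera calls.

## Working session

There is one attempt and no reset: what is moved stays moved. The work goes in short steps, Python scripts to look and compute and a tool call to move; the robot and the scene stay as the last step left them, time stands still between calls to the robot, and variables do not carry over. Pictures are saved under pics/ and viewed, at most 10 in all, crops included, and the job is handed in when it is done.

Besides the shell and the picture viewer there is one more tool, called after "Emit:" by a JSON object that holds its "op" and its "data", one argument or row to a line. move_arm: Moves the arm, as the interface text tells. Its arguments: {"type":"object","properties":{"rows":{"type":"array","items":{"type":"number","minimum":-1,"maximum":1}},"force":{"type":"number"}},"required":["rows"]}

```bash
ls; mkdir -p pics; cat > h.py <<'E'
import numpy as np, cv2
from bench import readout, snapshot, job, arm
def cam(s, st=None):
    f=192/np.tan(np.radians(s["vertical_fov"])/2)
    if "origin" in s: return f,s["cx"],s["cy"],np.array(s["origin"]),np.array(s["rotation"])
    T=np.array(s["T_tool_cam"]); R=np.array(st["tcp_rot"]); p=np.array(st["eef_pos"])
    return f,s["cx"],s["cy"],p+R@T[:3,3],R@T[:3,:3]
def pix2w(c,u,v,z):
    f,cx,cy,o,R=c
    d=R@np.array([(u-cx)/f,(v-cy)/f,1]); return o+d*(z-o[2])/d[2]
def w2pix(c,p):
    f,cx,cy,o,R=c
    q=R.T@(np.array(p)-o); return np.array([cx+f*q[0]/q[2],cy+f*q[1]/q[2]])
E
python3 - <<'E'
from h import *
import pickle
st=readout.read_state(); print(st); print(arm.grip_depth)
t=snapshot("top"); s=snapshot("side"); w=snapshot("wrist")
pickle.dump((st,t,s,w),open("s0.pkl","wb"))
for n,x in zip("tsw",(t,s,w)): c=cam(x,st); print(n,c)
cv2.imwrite("pics/top0.png",cv2.resize(t["image"],(800,600),interpolation=cv2.INTER_CUBIC))
E
```

```text
pics
{'time': 0.0, 'q': array([ 1.13679824e+00,  3.26981490e-01, -1.93622657e-01,  1.05198043e+00,
        1.80552969e-05,  1.43661164e+00]), 'joint_vel': array([ 2.42979008e-04,  1.99623828e-05,  3.49519562e-04,  1.06647517e-03,
       -9.84187098e-04,  1.58178649e-04]), 'tau': array([ 1.56871984e-04, -4.43400192e+01,  2.62441796e+01,  1.54981337e-02,
       -2.90960415e-04,  2.64466875e-07]), 'eef_pos': array([0.16216052, 0.52492641, 0.23046664]), 'tcp_rot': array([[-9.55391511e-01,  2.95341278e-01, -7.68342501e-04],
       [ 2.95342166e-01,  9.55390181e-01, -1.61487037e-03],
       [ 2.57129003e-04, -1.76975738e-03, -9.99998401e-01]]), 'contact_force': array([-0.2021622 ,  0.09755832, -0.31479804]), 'ft_torque': array([ 0.01021544, -0.01643429, -0.006107  ]), 'gripper_force': 0.0, 'finger_gap': 0.08568834005210353}
0.0187
t (np.float64(393.53081036318287), 255.07225496496457, 187.85246536706074, array([0.32894671, 0.01058663, 1.47326524]), array([[-0.00823052, -0.98438768,  0.17582135],
       [-0.99996166,  0.00862804,  0.00149655],
       [-0.00299018, -0.17580229, -0.98442095]]))
s (np.float64(407.3610633291685), 252.6659789275328, 192.71047033821367, array([-0.09439915, -0.94143143,  0.78394144]), array([[ 0.82095244, -0.30022851,  0.48569531],
       [-0.57099229, -0.43494919,  0.69626648],
       [ 0.00221373, -0.84892994, -0.52850076]]))
w (np.float64(274.93640655220224), 255.6524354021061, 187.2831363065156, array([0.08871075, 0.54824441, 0.37337842]), array([[ 0.29526058,  0.91113595,  0.28749343],
       [ 0.95541478, -0.28096219, -0.09079014],
       [-0.00194738,  0.30148222, -0.95346981]]))
```

View pics/top0.png

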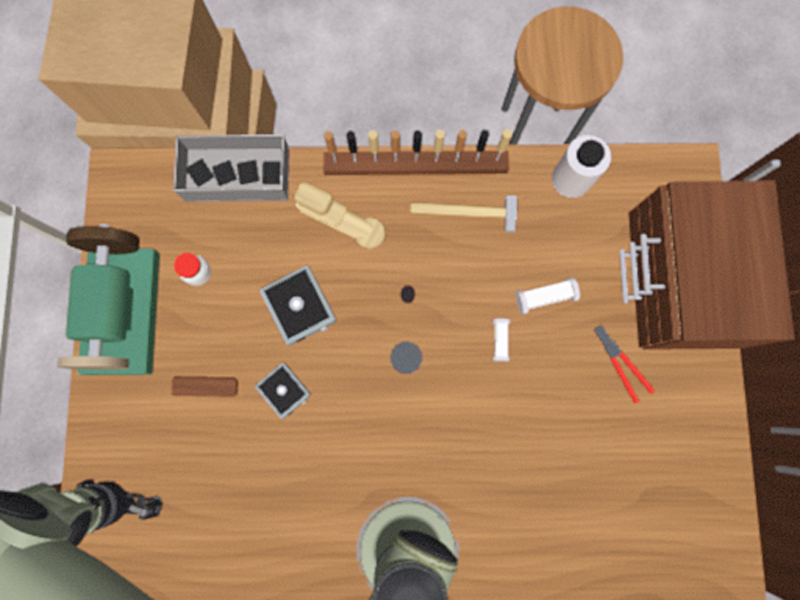

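The top view shows two light boxes, at (297,304) and (283,390), and two glass bars, at (548,295) (longer) and (501,340) (shorter). I'll measure both pairs in an enlarged crop.

```bash
python3 - <<'E'
from h import *
import pickle
st,t,s,w=pickle.load(open("s0.pkl","rb")); c=cam(t)
k=1.5625
im=t["image"]
a=cv2.resize(im[165:275,155:235],None,fx=5,fy=5,interpolation=cv2.INTER_CUBIC)
b=cv2.resize(im[165:275,305:385],None,fx=5,fy=5,interpolation=cv2.INTER_CUBIC)
cv2.imwrite("pics/crop1.png",np.hstack([a,b]))
for n,u,v,z in [("big?",297,304,.05),("small?",283,390,.05),("c1",501,340,.02),("c2",548,295,.02),("tin",406,357,.024),("spool",407,294,.05),("pl",612,350,.01)]:
    print(n,pix2w(c,u/k,v/k,z))
E
```

```text
big? [0.56026648 0.25111675 0.05      ]
small? [0.36118652 0.27902113 0.05      ]
c1 [ 0.47459059 -0.22884471  0.02      ]
c2 [ 0.58175792 -0.34554987  0.02      ]
tin [ 0.43605071 -0.00347451  0.024     ]
spool [ 0.58182576 -0.00710343  0.05      ]
pl [ 0.44953656 -0.49318319  0.01      ]
```

View pics/crop1.png

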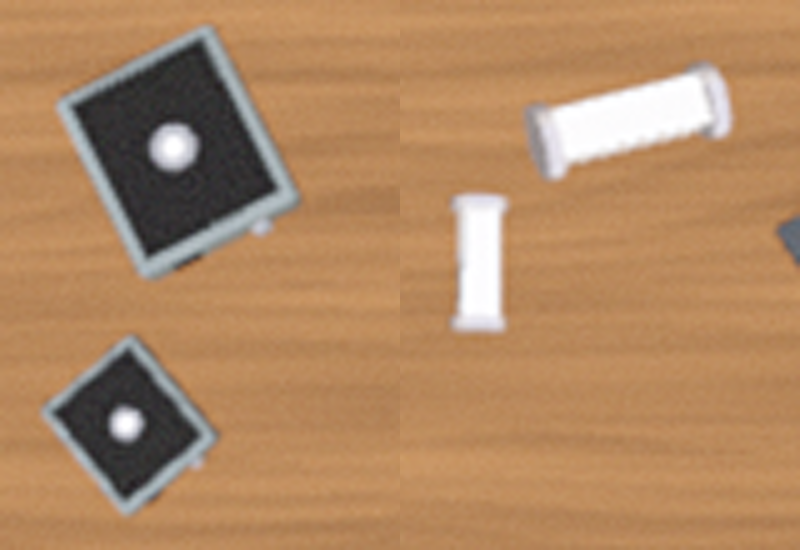

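The left crop shows the boxes. The upper one, with its port at (173,147), measures about 141 x 122 mm foreshortened, so it is the 150 x 130 box. The lower one is about 80 mm. In the right crop, the bar at (480,263) is about 98 mm long, so it is the 96 mm cell lying along world x. The other bar, at (630,120), is about 143 mm. I'll use the upper box and the short bar, and move above the bar now.

Emit:
{"op": "move_arm", "data": {
  "rows": [-0.79,-0.951,0,0,1,-0.79,-0.951,0,0,1,-0.79,-0.951,0,0,1,-0.79,-0.951,0,0,1,-0.79,-0.951,0,0,1,-0.79,-0.951,0,0,1,-0.79,-0.951,0,0,1,-0.79,-0.951,0,0,1,-0.79,-0.951,0,0,1,-0.79,-0.951,0,0,1,-0.79,-0.951,0,0,1,-0.79,-0.951,0,0,1,-0.79,-0.951,0,0,1,-0.79,-0.951,0,0,1,-0.79,-0.951,0,0,1,-0.79,-0.951,0,0,1,-0.79,-0.951,0,0,1,-0.79,-0.951,0,0,1,-0.79,-0.951,0,0,1,-0.79,-0.951,0,0,1]
}}

```text
time: 1.82
eef_pos: [0.3521, 0.0675, 0.2312]
tcp_rot: [[-0.955, 0.295, 0.0], [0.295, 0.955, 0.0], [-0.0, 0.0, -1.0]]
contact_force: [0.6, 1.2, -0.5]
finger_gap: 0.0855
gripper_force: 0.0
```

Emit:
{"op": "move_arm", "data": {
  "rows": [-0.79,-0.951,0,0,1,-0.79,-0.951,0,0,1,-0.79,-0.951,0,0,1,-0.79,-0.951,0,0,1,-0.79,-0.951,0,0,1,-0.79,-0.951,0,0,1,-0.79,-0.951,0,0,1,-0.79,-0.951,0,0,1,-0.79,-0.951,0,0,1,-0.79,-0.951,0,0,1,-0.79,-0.951,0,0,1,-0.79,-0.951,0,0,1,-0.79,-0.951,0,0,1]
}}

```text
time: 2.9
eef_pos: [0.4753, -0.2292, 0.231]
tcp_rot: [[-0.955, 0.296, -0.0], [0.296, 0.955, 0.0], [0.001, 0.0, -1.0]]
contact_force: [1.3, -0.1, 0.4]
finger_gap: 0.0853
gripper_force: 0.0
```

Emit:
{"op": "move_arm", "data": {
  "rows": [0,0,0,0.24,1,0,0,0,0.24,1,0,0,0,0.24,1,0,0,0,0.24,1,0,0,0,0.24,1,0,0,0,0.24,1,0,0,0,0.24,1,0,0,0,0.24,1,0,0,0,0.24,1,0,0,0,0.24,1,0,0,0,0.14,1,0,0,0,0,1]
}}

```text
time: 3.9
eef_pos: [0.475, -0.228, 0.231]
tcp_rot: [[0.0, 1.0, -0.001], [1.0, -0.0, 0.0], [0.0, -0.001, -1.0]]
contact_force: [-0.1, 0.1, 0.6]
finger_gap: 0.085
gripper_force: 0.0
```

```bash
python3 - <<'E'
from h import *
import pickle
st=readout.read_state(); w=snapshot("wrist"); c=cam(w,st)
pickle.dump((st,w),open("s1.pkl","wb"))
print(st["time"],st["eef_pos"],st["tcp_rot"],st["contact_force"],st["q"])
print(w2pix(c,[.4746,-.2288,.02]), w2pix(c,st["eef_pos"]))
cv2.imwrite("pics/w1.png",cv2.resize(w["image"],(800,600),interpolation=cv2.INTER_CUBIC))
E
```

```text
3.9 [ 0.47501206 -0.22804031  0.23099226] [[ 5.75323310e-05  9.99999858e-01 -5.29675152e-04]
 [ 9.99999935e-01 -5.73435670e-05  3.56385175e-04]
 [ 3.56354751e-04 -5.29695621e-04 -9.99999796e-01]] [-0.12769234  0.11969451  0.59579288] [-5.87720101e-01  2.84277394e-01 -2.52363539e-01  1.03479380e+00
  2.89982932e-06  9.83133662e-01]
[255.31293875 162.76193646] [255.26165066 240.24137061]
```

View pics/w1.png

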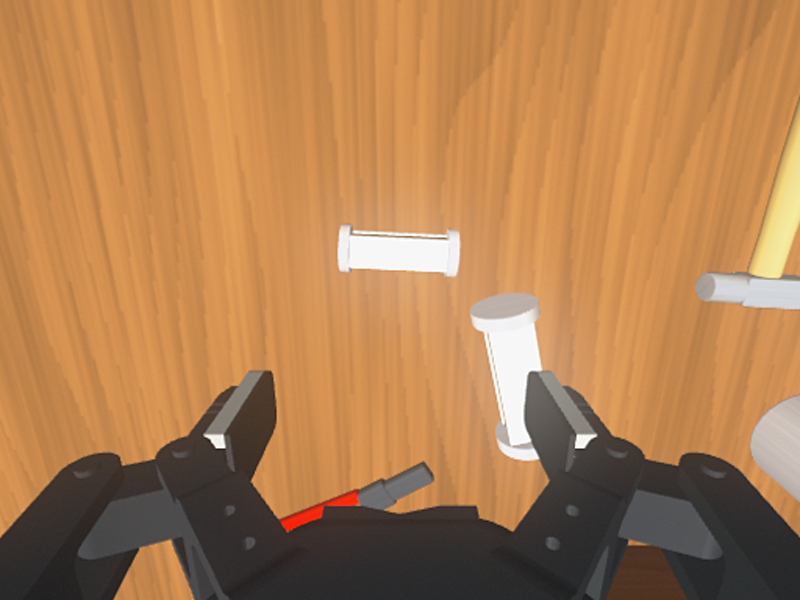

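The wrist view shows the short bar centred at about (399,250), with discs at x 338 to 350 and 448 to 460 and a frosted face up. The bigger bar's near disc is at about (505,310), close to where the right finger will come down, so I'll check the clearance.

```bash
python3 - <<'E'
from h import *
import pickle
st,w=pickle.load(open("s1.pkl","rb")); c=cam(w,st); k=1.5625
for n,u,v,z in [("cell L top",338,228,.03),("cell L mid",338,249,.02),("cell R mid",460,251,.02),("cell c",399,250,.03),("Ldisc top",344,228,.02),("Ldisc bot",345,270,.02),("Rdisc",453,230,.02),("Rdisc bot",453,275,.02),("big disc left",471,308,.06),("big left",473,315,.03),("big top",505,294,.03),("big top far",505,294,.06),("big right",538,300,.06)]:
    print(n,pix2w(c,u/k,v/k,z).round(4))
st,t,s,w=pickle.load(open("s0.pkl","rb")); c=cam(t)
f=lambda a,b:(305+(a-400)/5,165+b/5)
for n,(u,v),z in [("cell far end",f(480,197),.02),("cell near",f(480,330),.02),("big near",f(530,140),.03),("big far",f(725,100),.03)]: print(n,pix2w(c,u,v,z).round(4))
print("port",pix2w(c,155+173/5,165+147/5,.05))
E
```

```text
cell L top [ 0.4258 -0.2051  0.03  ]
cell L mid [ 0.4236 -0.2243  0.02  ]
cell R mid [ 0.5258 -0.226   0.02  ]
cell c [ 0.4747 -0.223   0.03  ]
Ldisc top [ 0.4293 -0.2067  0.02  ]
Ldisc bot [ 0.4288 -0.2424  0.02  ]
Rdisc [ 0.5193 -0.2083  0.02  ]
Rdisc bot [ 0.5207 -0.2468  0.02  ]
big disc left [ 0.5305 -0.2624  0.06  ]
big left [ 0.5378 -0.2794  0.03  ]
big top [ 0.5638 -0.2606  0.03  ]
big top far [ 0.556 -0.251  0.06 ]
big right [ 0.5818 -0.2558  0.06  ]
cell far end [ 0.5238 -0.232   0.02  ]
cell near [ 0.4252 -0.2283  0.02  ]
big near [ 0.5648 -0.2691  0.03  ]
big far [ 0.5938 -0.4156  0.03  ]
port [0.56087579 0.25288907 0.05      ]
```

The centre is at about (0.475, -0.227), yaw about -1.5°, and the big bar starts at y < -0.255. I'll roll toward +y in two strokes, with one open finger on each disc.

Emit:
{"op": "move_arm", "data": {
  "rows": [-0.2,0,0,0.05,0.96,0,0,1,0,0.96,0,0,1,0,0.96,0,0,1,0,0.96,0,0,1,0,0.96,0,0,1,0,0.96,0,0,1,0,0.96,0,0,1,0,0.96,0,0,0.7,0,0.96,0,0,0.4,0,0.96,0,0,0.2,0,0.96,0,0,0,0,0.96,0,0,0,0,0.96]
}}

```text
time: 5.03
eef_pos: [0.4756, -0.2325, 0.0658]
tcp_rot: [[0.024, 1.0, 0.001], [1.0, -0.024, -0.0], [-0.0, 0.001, -1.0]]
contact_force: [-0.2, -0.1, 0.9]
finger_gap: 0.082
gripper_force: 0.0
```

```bash
python3 - <<'E'
from h import *
st=readout.read_state(); w=snapshot("wrist")
print(st["eef_pos"],st["contact_force"],st["ft_torque"],st["finger_gap"])
cv2.imwrite("pics/w2.png",cv2.resize(w["image"],(800,600),interpolation=cv2.INTER_CUBIC))
E
```

```text
[ 0.47560961 -0.23251448  0.06578585] [-0.16696794 -0.07121336  0.86055984] [ 0.01633483 -0.0187759   0.00256119] 0.08197382863689989
```

View pics/w2.png

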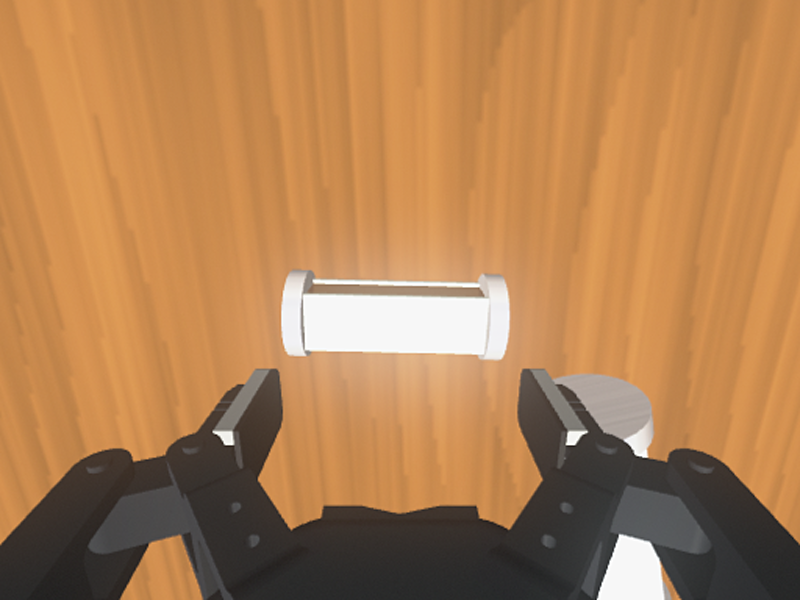

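```bash
python3 - <<'E'
from h import *
st=readout.read_state(); w=snapshot("wrist"); c=cam(w,st); k=1.5625
for n,u,v,z in [("L mid",282,313,.02),("R mid",509,318,.02),("L top rim",296,357,.02),("Ltop@y",296,312,.04),("Rrim",494,360,.02),("big bot",600,375,0.0),("big bot .01",600,375,0.01),("big left .03",552,400,.03),("bigright",652,408,.03),("big top",600,435,.06),("big top .05",600,435,.05)]:
    print(n,pix2w(c,u/k,v/k,z).round(4))
for n,p in [("fingertip L",[.4756-.041,-.2325,.079]),("R",[.4756+.041,-.2325,.079]),("cellrim far",[.4310,-.207,.02]),("cellrim near",[.4310,-.247,.02])]: print(n,w2pix(c,p)*k)
E
```

```text
L mid [ 0.4213 -0.2238  0.02  ]
R mid [ 0.5278 -0.2288  0.02  ]
L top rim [ 0.4257 -0.2466  0.02  ]
Ltop@y [ 0.4332 -0.2162  0.04  ]
Rrim [ 0.5217 -0.2505  0.02  ]
big bot [ 0.5843 -0.2711  0.    ]
big bot .01 [ 0.5792 -0.2655  0.01  ]
big left .03 [ 0.5478 -0.2672  0.03  ]
bigright [ 0.596  -0.2727  0.03  ]
big top [ 0.557  -0.2651  0.06  ]
big top .05 [ 0.5623 -0.2725  0.05  ]
fingertip L [278.73401348 395.78437226]
R [517.74345028 390.63391431]
cellrim far [299.27088693 278.07910197]
cellrim near [307.07092581 357.54140858]
```

Emit:
{"op": "move_arm", "data": {
  "rows": [0,-0.05,0.9,0,0.96,0,0,0.7,0,0.96,0,0,0,0,0.96,0,0,0,0,0.96]
}}

```text
time: 5.47
eef_pos: [0.4741, -0.232, 0.0336]
tcp_rot: [[0.024, 1.0, -0.0], [1.0, -0.024, 0.0], [0.0, -0.0, -1.0]]
contact_force: [0.3, -0.7, 0.4]
finger_gap: 0.0819
gripper_force: 0.0
```

Emit:
{"op": "move_arm", "data": {
  "rows": [0,0,0.1,0,0.96,0,0,0,0,0.96]
}}

```text
time: 5.63
eef_pos: [0.4749, -0.2326, 0.0321]
tcp_rot: [[0.024, 1.0, 0.001], [1.0, -0.024, -0.001], [-0.001, 0.001, -1.0]]
contact_force: [-0.5, 0.1, -0.5]
finger_gap: 0.0818
gripper_force: 0.0
```

Emit:
{"op": "move_arm", "data": {
  "rows": [0,0,0.1,0,0.96,0,0,0,0,0.96]
}}

```text
time: 5.8
eef_pos: [0.4745, -0.2323, 0.0296]
tcp_rot: [[0.024, 1.0, 0.001], [1.0, -0.024, -0.0], [-0.0, 0.001, -1.0]]
contact_force: [0.2, 0.1, -0.1]
finger_gap: 0.0821
gripper_force: 0.0
```

Emit:
{"op": "move_arm", "data": {
  "rows": [0,0,0.05,0,0.96,0,0,0,0,0.96]
}}

```text
time: 5.97
eef_pos: [0.4742, -0.2321, 0.0283]
tcp_rot: [[0.024, 1.0, 0.0], [1.0, -0.024, -0.0], [-0.0, 0.0, -1.0]]
contact_force: [0.3, 0.2, -0.0]
finger_gap: 0.0823
gripper_force: 0.0
```

Emit:
{"op": "move_arm", "data": {
  "rows": [0,0,0.05,0,0.96,0,0,0,0,0.96]
}}

```text
time: 6.13
eef_pos: [0.4743, -0.2326, 0.028]
tcp_rot: [[0.024, 1.0, 0.0], [1.0, -0.024, -0.001], [-0.001, 0.0, -1.0]]
contact_force: [-0.4, 0.4, 6.7]
finger_gap: 0.0822
gripper_force: 3.1
```

Emit:
{"op": "move_arm", "data": {
  "rows": [0,0,0.025,0,0.96,0,0,0,0,0.96]
}}

```text
time: 6.3
eef_pos: [0.4744, -0.2328, 0.0279]
tcp_rot: [[0.024, 1.0, 0.0], [1.0, -0.024, -0.002], [-0.002, 0.0, -1.0]]
contact_force: [-2.5, -0.2, 9.3]
finger_gap: 0.0822
gripper_force: 4.9
```

Emit:
{"op": "move_arm", "data": {
  "rows": [0.1,0,-0.02,0,0.96,0.1,0,0,0,0.96,0.1,0,0,0,0.96,0.1,0,0,0,0.96,0.1,0,0,0,0.96,0,0,0,0,0.96]
}}

```text
time: 6.8
eef_pos: [0.4748, -0.2223, 0.028]
tcp_rot: [[0.024, 1.0, 0.001], [1.0, -0.024, -0.001], [-0.001, 0.001, -1.0]]
contact_force: [-1.3, 0.5, 6.9]
finger_gap: 0.0821
gripper_force: 3.3
```

Emit:
{"op": "move_arm", "data": {
  "rows": [0.1,0,0,0,0.96,0.1,0,0,0,0.96,0.1,0,0,0,0.96,0.1,0,0,0,0.96,0.1,0,0,0,0.96,0.1,0,0,0,0.96,0.1,0,0,0,0.96,0.1,0,0,0,0.96,0,0,0,0,0.96,0,0,0,0,0.96]
}}

```text
time: 7.63
eef_pos: [0.4755, -0.2066, 0.028]
tcp_rot: [[0.024, 1.0, 0.001], [1.0, -0.024, -0.001], [-0.001, 0.001, -1.0]]
contact_force: [0.1, -0.2, 6.6]
finger_gap: 0.0822
gripper_force: 3.0
```

```bash
python3 - <<'E'
from h import *
st=readout.read_state(); w=snapshot("wrist")
print(st["eef_pos"],st["contact_force"],st["finger_gap"])
c=cam(w,st)
for u,v in [(0,0)]: pass
cv2.imwrite("pics/w3.png",cv2.resize(w["image"][120:320,120:390],None,fx=2.9,fy=2.9,interpolation=cv2.INTER_CUBIC))
E
```

```text
[ 0.47551357 -0.20657414  0.02800593] [ 0.14773813 -0.17710205  6.61138793] 0.08219990292479196
```

View pics/w3.png

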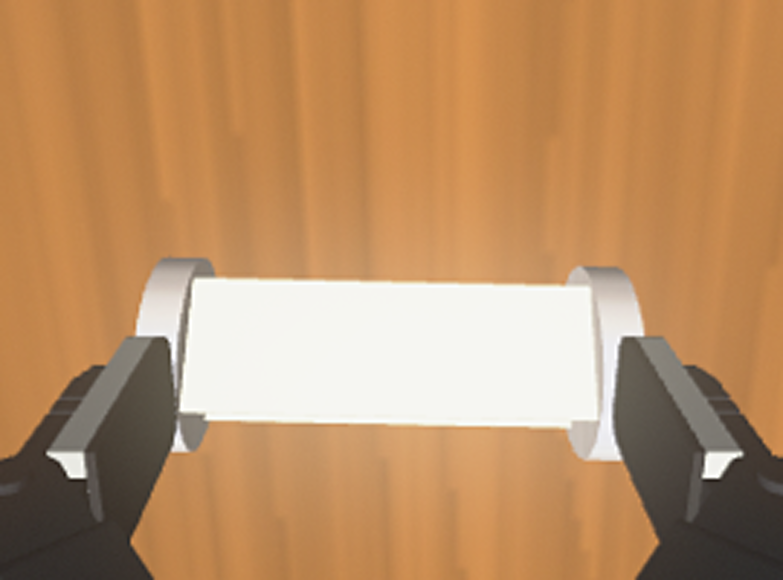

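The bar has rolled about 37° and stayed square, and its frosted face now tilts toward the camera at crop (390,350). I'll re-seat the fingers and do two more strokes of 18 mm.

Emit:
{"op": "move_arm", "data": {
  "rows": [0,0,-0.4,0,0.96,-0.6,0,0,0,0.96,0,0,0,0,0.96,0,0,0.3,0,0.96,0,0,0.04,0,0.96,0,0,0.03,0,0.96,0,0,0.03,0,0.96,0,0,0,0,0.96,0,0,0,0,0.96]
}}

```text
time: 8.43
eef_pos: [0.4749, -0.2187, 0.0279]
tcp_rot: [[0.024, 1.0, 0.001], [1.0, -0.024, -0.001], [-0.001, 0.001, -1.0]]
contact_force: [-1.1, 0.2, 10.2]
finger_gap: 0.0818
gripper_force: 5.3
```

Emit:
{"op": "move_arm", "data": {
  "rows": [0.1,0,0,0,0.96,0.1,0,0,0,0.96,0.1,0,0,0,0.96,0.1,0,0,0,0.96,0.1,0,0,0,0.96,0.1,0,0,0,0.96,0.1,0,0,0,0.96,0.1,0,0,0,0.96,0.1,0,0,0,0.96,0,0,0,0,0.96,0,0,0,0,0.96]
}}

```text
time: 9.35
eef_pos: [0.4757, -0.2005, 0.0279]
tcp_rot: [[0.024, 1.0, 0.001], [1.0, -0.024, -0.001], [-0.001, 0.001, -1.0]]
contact_force: [-0.9, 0.6, 9.9]
finger_gap: 0.0819
gripper_force: 5.0
```

Emit:
{"op": "move_arm", "data": {
  "rows": [0,0,-0.4,0,0.96,-0.45,0,0,0,0.96,0,0,0,0,0.96,0,0,0.3,0,0.96,0,0,0.04,0,0.96,0,0,0.03,0,0.96,0,0,0.02,0,0.96,0,0,0,0,0.96,0,0,0,0,0.96]
}}

```text
time: 10.1
eef_pos: [0.4751, -0.2096, 0.0279]
tcp_rot: [[0.024, 1.0, 0.001], [1.0, -0.024, -0.001], [-0.001, 0.001, -1.0]]
contact_force: [-1.0, 0.2, 10.7]
finger_gap: 0.0819
gripper_force: 5.2
```

Emit:
{"op": "move_arm", "data": {
  "rows": [0.1,0,0,0,0.96,0.1,0,0,0,0.96,0.1,0,0,0,0.96,0.1,0,0,0,0.96,0.1,0,0,0,0.96,0.1,0,0,0,0.96,0.1,0,0,0,0.96,0.1,0,0,0,0.96,0.12,0,0,0,0.96,0,0,0,0,0.96,0,0,0,0,0.96]
}}

```text
time: 11.02
eef_pos: [0.4759, -0.1911, 0.0279]
tcp_rot: [[0.024, 1.0, 0.001], [1.0, -0.024, -0.001], [-0.001, 0.001, -1.0]]
contact_force: [-0.6, 0.2, 9.7]
finger_gap: 0.082
gripper_force: 4.9
```

Emit:
{"op": "move_arm", "data": {
  "rows": [0,0,-1,0,0.96,0,0,-1,0,0.96,0,0,-1,0,0.96,0,0,-1,0,0.96,0,0,0,0,0.96,0,0,0,0,0.96]
}}

```text
time: 11.52
eef_pos: [0.4756, -0.1909, 0.1076]
tcp_rot: [[0.024, 1.0, 0.001], [1.0, -0.024, -0.001], [-0.001, 0.001, -1.0]]
contact_force: [-1.1, 0.7, -0.9]
finger_gap: 0.0819
gripper_force: 0.0
```

```bash
python3 - <<'E'
from h import *
import pickle
st=readout.read_state(); w=snapshot("wrist")
pickle.dump((st,w),open("s4.pkl","wb"))
print(st["eef_pos"],st["contact_force"],st["finger_gap"])
cv2.imwrite("pics/w4.png",cv2.resize(w["image"][100:300,120:390],None,fx=2.9,fy=2.9,interpolation=cv2.INTER_CUBIC))
E
```

```text
[ 0.47560209 -0.19094636  0.10760062] [-1.05970554  0.72330483 -0.86745741] 0.08185251560075911
```

View pics/w4.png

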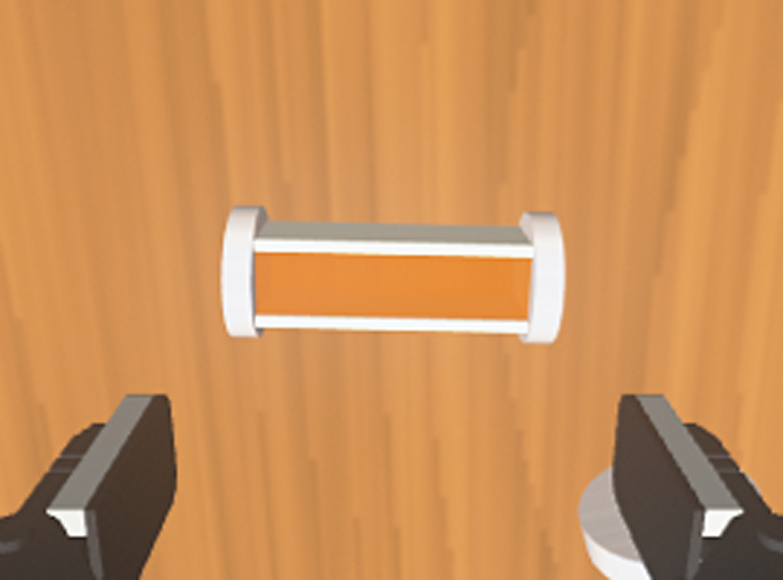

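The clear amber face is now up at crop (393,285), between the pale plate edges (top edge at v about 241, bottom edge about 331). I'll locate the centre.

```bash
python3 - <<'E'
from h import *
import pickle
st,w=pickle.load(open("s4.pkl","rb")); c=cam(w,st)
g=lambda a,b:(120+a/2.9,100+b/2.9)
for n,a,b,z in [("plate far L",256,240,.033),("far R",530,247,.033),("near L",256,328,.033),("near R",528,334,.033),("inner far L",256,254,.033),("inner near",256,317,.033),("outL",221,270,.03),("outR",566,280,.03)]:
    print(n,pix2w(c,*g(a,b),z).round(4))
print(st["tcp_rot"])
E
```

```text
plate far L [ 0.4371 -0.1775  0.033 ]
far R [ 0.5151 -0.1815  0.033 ]
near L [ 0.435  -0.2046  0.033 ]
near R [ 0.5153 -0.2084  0.033 ]
inner far L [ 0.4368 -0.1817  0.033 ]
inner near [ 0.4353 -0.2011  0.033 ]
outL [ 0.4256 -0.1873  0.03  ]
outR [ 0.5265 -0.1928  0.03  ]
[[ 2.40013012e-02  9.99711244e-01  1.16899235e-03]
 [ 9.99711773e-01 -2.40006307e-02 -5.84322317e-04]
 [-5.56097037e-04  1.18267991e-03 -9.99999146e-01]]
```

Emit:
{"op": "move_arm", "data": {
  "rows": [0,0,0,-0.24,1,0,0,0,-0.24,1,0,0,0,-0.24,1,0,0,0,-0.24,1,0,0,0,-0.24,1,0,0,0,-0.24,1,0,0,0,-0.24,1,0,0,0,-0.24,1,0,0,0,-0.24,1,0,0,0,-0.24,1,0,0,0,-0.24,1,0,0,0,-0.24,1,0,0,0,-0.24,1,0.7,-0.15,0,0,1,0.57,0,0,0,1,0,0,0,0,1,0,0,0,0,1]
}}

```text
time: 12.98
eef_pos: [0.4487, -0.1923, 0.1061]
tcp_rot: [[-0.999, 0.035, -0.002], [0.035, 0.999, 0.001], [0.002, 0.001, -1.0]]
contact_force: [0.6, -0.8, 0.8]
finger_gap: 0.0857
gripper_force: 0.0
```

```bash
python3 - <<'E'
from h import *
import pickle
st=readout.read_state(); w=snapshot("wrist")
pickle.dump((st,w),open("s5.pkl","wb"))
print(st["eef_pos"],st["tcp_rot"],st["contact_force"],st["q"])
cv2.imwrite("pics/w5.png",cv2.resize(w["image"],(800,600),interpolation=cv2.INTER_CUBIC))
E
```

```text
[ 0.44874973 -0.19231661  0.10613635] [[-0.99937407  0.03532109 -0.00196949]
 [ 0.03531822  0.99937503  0.00147653]
 [ 0.00202041  0.00140604 -0.99999697]] [ 0.55575322 -0.83852796  0.8132508 ] [-5.56345013e-01  3.43959620e-01 -5.24902128e-01  7.04386789e-01
  2.13792770e-04 -5.21018220e-01]
```

View pics/w5.png

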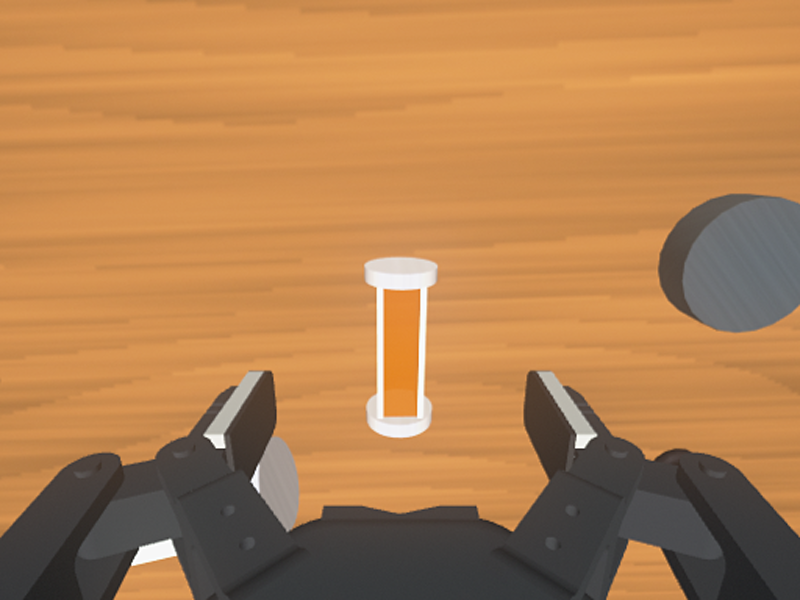

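The amber face is up, between plates at x 377 and 427. The near disc is at (401,272), the far one at (399,415), and the bar lies centred between the fingers.

```bash
python3 - <<'E'
from h import *
import pickle
st,w=pickle.load(open("s5.pkl","rb")); c=cam(w,st); k=1.5625
R=np.array(st["tcp_rot"]);p=st["eef_pos"]
for n,u,v,z in [("nearL",377,290,.033),("nearR",427,290,.033),("farL",377,417,.033),("farR",424,417,.033),("disc near top",401,287,.04),("disc near bot edge",401,258,.02),("disc near back .04",401,276,.04)]:
    q=pix2w(c,u/k,v/k,z); print(n,q.round(4),(R.T@(q-p)).round(4))
E
```

```text
nearL [ 0.4381 -0.2034  0.033 ] [ 0.0101 -0.0116  0.0731]
nearR [ 0.439  -0.1771  0.033 ] [0.0101 0.0148 0.0732]
farL [ 0.5151 -0.2073  0.033 ] [-0.067  -0.0128  0.073 ]
farR [ 0.5161 -0.1801  0.033 ] [-0.067   0.0145  0.073 ]
disc near top [ 0.4348 -0.1907  0.04  ] [0.0139 0.001  0.0662]
disc near bot edge [ 0.4243 -0.1902  0.02  ] [0.0243 0.0011 0.0862]
disc near back .04 [ 0.429  -0.1905  0.04  ] [0.0197 0.001  0.0662]
```

Emit:
{"op": "move_arm", "data": {
  "rows": [-0.12,0.05,0.5,0,1,0,0,1,0,1,0,0,1,0,1,0,0,1,0,1,0,0,0.7,0,1,0,0,0.4,0,1,0,0,0.3,0,1,0,0,0,0,1,0,0,0,0,1]
}}

```text
time: 13.78
eef_pos: [0.4525, -0.192, 0.0094]
tcp_rot: [[-0.999, 0.035, 0.0], [0.035, 0.999, 0.0], [-0.0, 0.0, -1.0]]
contact_force: [-0.3, 0.1, 0.7]
finger_gap: 0.0853
gripper_force: 0.0
```

Emit:
{"op": "move_arm", "data": {
  "rows": [0,0,0,0,0.7,0,0,0,0,0.6,0,0,0,0,0.5,0,0,0,0,0.4,0,0,0,0,0.3,0,0,0,0,0.2,0,0,0,0,0.2,0,0,0,0,0.2,0,0,0,0,0.1,0,0,0,0,0.1,0,0,0,0,0,0,0,0,0,0,0,0,0,0,0,0,0,0,0,0],
  "force": 40
}}

```text
time: 14.95
eef_pos: [0.4524, -0.1921, 0.0098]
tcp_rot: [[-0.999, 0.035, 0.001], [0.035, 0.999, -0.0], [-0.001, -0.0, -1.0]]
contact_force: [-0.5, 0.7, 6.1]
finger_gap: 0.0252
gripper_force: 41.7
```

Emit:
{"op": "move_arm", "data": {
  "rows": [0,0,-0.2,0,0,0,0,-0.4,0,0,0,0,-0.5,0,0,0,0,-0.5,0,0,0,0,-0.5,0,0,0,0,-0.5,0,0,0,0,-0.5,0,0,0,0,-0.5,0,0,0,0,-0.5,0,0,0,0,-0.5,0,0,0,0,-0.5,0,0,0,0,-0.5,0,0,0,0,-0.5,0,0,0,0,0,0,0,0,0,0,0,0]
}}

```text
time: 16.2
eef_pos: [0.4526, -0.1922, 0.132]
tcp_rot: [[-0.999, 0.035, 0.001], [0.035, 0.999, -0.001], [-0.001, -0.001, -1.0]]
contact_force: [0.7, -0.2, -1.8]
finger_gap: 0.0252
gripper_force: 41.1
```

```bash
python3 - <<'E'
from h import *
import pickle
st=readout.read_state(); w=snapshot("wrist"); s=snapshot("side")
pickle.dump((st,w,s),open("s6.pkl","wb"))
print(st["eef_pos"],st["contact_force"],st["finger_gap"],st["gripper_force"])
u,v=w2pix(cam(s),st["eef_pos"]).astype(int); print(u,v)
a=cv2.resize(w["image"][170:330,150:350],None,fx=2,fy=2.5)
a=cv2.resize(w["image"][170:330,155:355],(500,400),interpolation=cv2.INTER_CUBIC)
b=cv2.resize(s["image"][v-60:v+60,u-45:u+45],(300,400),interpolation=cv2.INTER_CUBIC)
cv2.imwrite("pics/w6.png",np.hstack([a,b]))
E
```

```text
[ 0.45261482 -0.1922329   0.13201834] [ 0.67065698 -0.20923269 -1.7949456 ] 0.025212756237882168 41.076364517211914
259 215
```

View pics/w6.png

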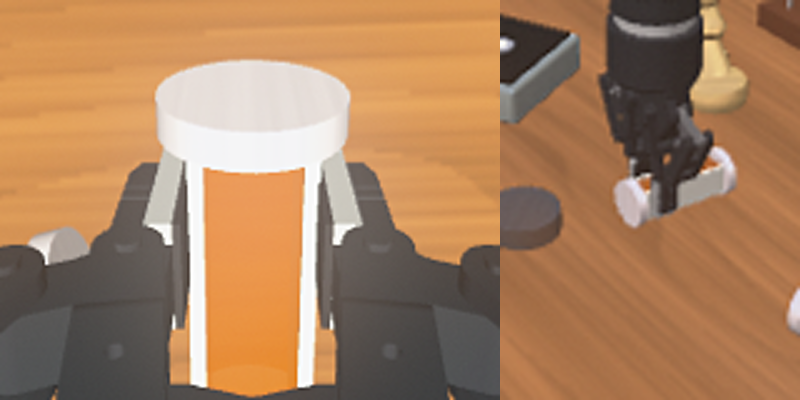

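The glass is held level by the frosted plates, with the pads at crop (170,190) and (335,190), clear of the disc. I'll carry it toward the port and stop short for a check.

Emit:
{"op": "move_arm", "data": {
  "rows": [-0.03,0.25,0,0,0,-0.07,0.5,0,0,0,-0.1,0.75,0,0,0,-0.1,0.75,0,0,0,-0.1,0.75,0,0,0,-0.1,0.75,0,0,0,-0.1,0.75,0,0,0,-0.1,0.75,0,0,0,-0.1,0.75,0,0,0,-0.1,0.75,0,0,0,-0.1,0.75,0,0,0,-0.1,0.75,0,0,0,-0.1,0.75,0,0,0,-0.1,0.75,0,0,0,-0.1,0.75,0,0,0,-0.1,0.75,0,0,0,-0.1,0.75,0,0,0,-0.1,0.75,0,0,0,-0.1,0.75,0,0,0,-0.1,0.75,0,0,0]
}}

```text
time: 17.97
eef_pos: [0.4993, 0.0932, 0.1309]
tcp_rot: [[-0.999, 0.034, -0.001], [0.034, 0.999, 0.0], [0.001, 0.0, -1.0]]
contact_force: [-0.1, -0.0, -0.8]
finger_gap: 0.0255
gripper_force: 41.1
```

Emit:
{"op": "move_arm", "data": {
  "rows": [-0.1,0.75,0,0,0,-0.1,0.5,0,0,0,-0.1,0.25,0,0,0,0,0,0,0,0,0,0,0,0,0]
}}

```text
time: 18.38
eef_pos: [0.5068, 0.1213, 0.1311]
tcp_rot: [[-0.999, 0.034, -0.001], [0.034, 0.999, -0.0], [0.001, -0.0, -1.0]]
contact_force: [-0.1, 0.2, -1.0]
finger_gap: 0.0253
gripper_force: 41.1
```

```bash
python3 - <<'E'
from h import *
import pickle
st=readout.read_state(); w=snapshot("wrist")
pickle.dump((st,w),open("s7.pkl","wb"))
print(st["eef_pos"],st["contact_force"],st["finger_gap"])
print(w2pix(cam(w,st),[.561,.252,.05])*1.5625)
cv2.imwrite("pics/w7.png",cv2.resize(w["image"],(800,600),interpolation=cv2.INTER_CUBIC))
E
```

```text
[0.50683367 0.12132892 0.13114173] [-0.13127296  0.22046538 -1.00713127] 0.025278937839018786
[625.1173542  383.50019374]
```

View pics/w7.png

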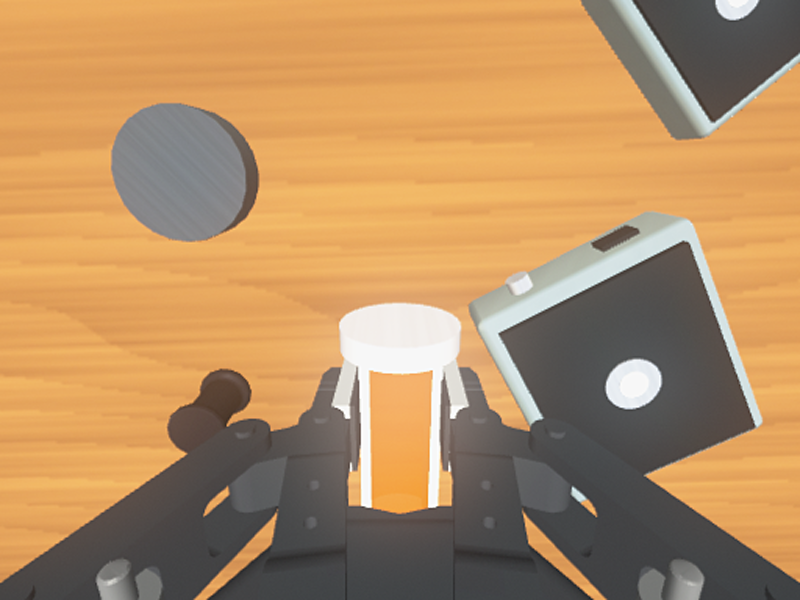

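The wrist view shows the port at (634,384) against (625,384) predicted. The 5 mm difference deserves a quick refinement from both cameras.

```bash
python3 - <<'E'
from h import *
import pickle
st,w=pickle.load(open("s7.pkl","rb")); t=pickle.load(open("s0.pkl","rb"))[1]; s=pickle.load(open("s0.pkl","rb"))[2]
def blob(c,im,u,v,r,th):
    u,v=int(u),int(v); g=im[v-r:v+r+1,u-r:u+r+1].min(2); m=cv2.moments((g>th).astype(np.uint8),True)
    uu,vv=u-r+m["m10"]/m["m00"],v-r+m["m01"]/m["m00"]; print(uu,vv,m["m00"],pix2w(c,uu,vv,.05).round(4))
blob(cam(w,st),w["image"],634/1.5625,384/1.5625,22,120)
blob(cam(t),t["image"],189.6,194.4,8,110)
c=cam(s); u,v=w2pix(c,[.561,.255,.05]); blob(c,s["image"],u,v,9,110)
R=st["tcp_rot"];p=st["eef_pos"]
for P in ([.561,.255,.05],): print((R.T@(np.array(P)-p)).round(4))
E
```

```text
404.9837837837838 245.1362162162162 925.0 [0.5608 0.2564 0.05  ]
189.18055555555554 193.93055555555554 72.0 [0.5626 0.2545 0.05  ]
213.6551724137931 168.0344827586207 29.0 [0.5595 0.2538 0.05  ]
[-0.0496  0.1355  0.081 ]
```

Three cameras agree on (0.561, 0.255). Remaining shift in the tool frame: x -17.6 mm, y +135.5 mm, z +30 mm.

Emit:
{"op": "move_arm", "data": {
  "rows": [-0.08,0.25,0,0,0,-0.08,0.5,0,0,0,-0.08,0.75,0,0,0,-0.08,0.75,0,0,0,-0.08,0.75,0,0,0,-0.08,0.75,0,0,0,-0.08,0.75,0,0,0,-0.08,0.75,0,0,0,-0.08,0.7,0,0,0,-0.08,0.5,0,0,0,-0.08,0.325,0,0,0,0,0,0.25,0,0,0,0,0.4,0,0,0,0,0.4,0,0,0,0,0.3,0,0,0,0,0.15,0,0,0,0,0,0,0,0,0,0,0,0,0,0,0,0,0]
}}

```text
time: 20.02
eef_pos: [0.5297, 0.256, 0.1016]
tcp_rot: [[-0.999, 0.035, 0.0], [0.035, 0.999, 0.0], [-0.0, 0.0, -1.0]]
contact_force: [0.5, 0.1, -1.1]
finger_gap: 0.0251
gripper_force: 41.1
```

```bash
python3 - <<'E'
from h import *
st=readout.read_state(); s=snapshot("side"); t=snapshot("top")
R=st["tcp_rot"];p=st["eef_pos"]; print(p,R.round(3),st["contact_force"],st["gripper_force"],(R.T@(np.array([.561,.255,.05])-p)).round(4))
u,v=w2pix(cam(s),[.55,.255,.1]).astype(int); x,y=w2pix(cam(t),[.55,.255,.1]).astype(int)
a=cv2.resize(s["image"][v-50:v+50,u-50:u+50],(400,400),interpolation=cv2.INTER_CUBIC)
b=cv2.resize(t["image"][y-50:y+50,x-50:x+50],(400,400),interpolation=cv2.INTER_CUBIC)
cv2.imwrite("pics/f.png",np.hstack([a,b]))
E
```

```text
[0.52967319 0.25600937 0.10162413] [[-0.999  0.035  0.   ]
 [ 0.035  0.999  0.   ]
 [-0.     0.    -1.   ]] [ 0.49969883  0.12435963 -1.06100982] 41.08939290046692 [-0.0313  0.0001  0.0516]
```

View pics/f.png

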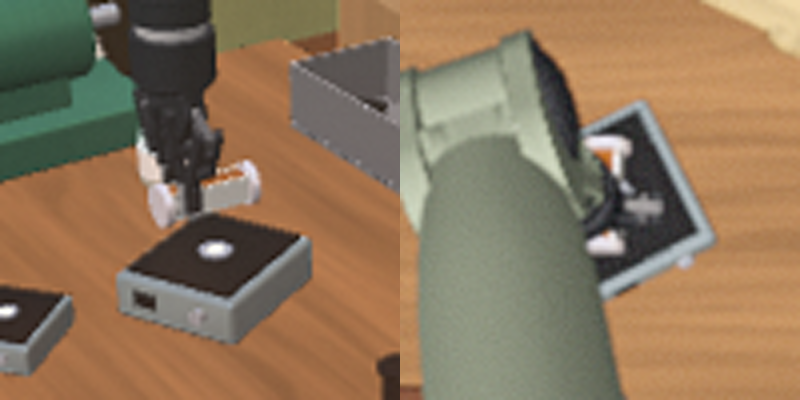

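The side view shows the glass level above the port, with the gripper off to one side. The port lies 31 mm from the grasp and centred crosswise, so I'm handing in.

```bash
python3 -c "
from bench import job
print(job.hand_in())"
```

```text
the job is handed in; nothing more can be done
None
```

The glass was rolled a quarter turn, gripped by its frosted faces and handed in while held level about 60 mm over the port, with the grasp 31 mm to one side; no verdict came back.

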